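Load a glass ball into an isolator-interlocked bench annealer

TASK

Load the amber glass ball into the bench annealer for the next batch: turn the red isolator lever to OFF, slide the lid fully open, and set the ball gently, without dropping or pressing it, into the empty pocket of the white tray. Then slide the lid fully shut and turn the isolator back ON until it snaps home. Leave the two green balls in their pockets and the wooden bowl where it stands.

Things in the scene. Friction and masses are not known exactly. Their poses are not given: they have to be found in the camera images.
- annealer: Fixed slate-blue sheet-metal bench annealer, 296 mm (its x) by 276 mm (y), 101 mm high over the two steel lid rails at y = +/-133 mm; origin on the bench under the middle of its well. Its x points away from the robot (the lid opens that way), y to its left, z up; yaw varies. The walls round the well are 90 mm high. A rack shelf 0.61 m up overhangs the rear of the bench, from about 0.24 m behind the well.
- well (a point): Middle of the well's floor, same axes as the annealer. The well, 126 mm (x) by 208 mm (y), is floored by a white ceramic tray whose top face lies at this point, 48 mm above the bench, with three round pockets (30 mm holes, 1.5 mm chamfer, 11 mm deep) in a row at y = -64, 0 and +64 mm.
- lid (a joint): Travel in m, along the annealer's +x, of its steel sliding lid (136 mm along x, 250 mm along y, upper face 98.5 mm above the bench): 0 shut, 0.118 fully open, parked over the rear deck. About 3 N of friction; stays where it is left. Barred while the isolator is ON: a steel sector under the lever then stands before the end of the lid's left rib (4 mm of play).
- lid_handle (a point): Middle of the lid's wooden bar handle: a round bar 17 mm thick, 130 mm long along the annealer's y, its centre 126.5 mm above the bench on two 30 mm posts 110 mm apart; moves with the lid. The lid can be pushed by this bar.
- isolator (a joint): Angle of the red isolator lever, rad: 0 OFF, lever along the annealer's +y (green mark); 1.571 ON, along its -x, towards the robot (red mark); anticlockwise from above towards ON. A spring drives it to the nearer end over a dead centre half-way (0.785): about 0.4 N m, 6 N at 65 mm from the axis, starts it; past the middle it snaps home. It cannot reach ON unless the lid is shut.
- lever_axis (a point): Point on the lever's vertical turning axis, half-way up the lever, 120.5 mm above the bench; fixed to the annealer (same axes), at its x = 125, y = 165 mm. Under it the grey isolator housing, top 90 mm high, 110 mm (x) by 84 mm (y), with a yellow disc, and under the lever the steel sector, top 107 mm high; the lid's left rib (y = 111 to 121 mm) is 108.5 mm high.
- lever_tip (a point): Centre of the lever's round end, 78 mm from the axis, half-way up. The lever is 17 mm wide (the end 21 mm round), its underside 109.5 mm and its top 131.5 mm above the bench; the hub is 42 mm in diameter. Moves with the lever.
- glass_new_center (a point): Centre of the loose amber glass ball to be loaded: 44 mm in diameter, about 110 g, with an 18 mm ground flat foot, so that it stands without rolling, its centre 22.5 mm above its foot; it stands on a fire brick.
- free_pocket (a point): Middle of the mouth of the empty pocket (level with the tray's top face, 48 mm above the bench); a white paper disc lies in it. It may be any of the three. A ball seated there has its centre about 16 mm above this point.
- glass_a_center (a point): Centre of a green glass ball, same size, that already sits in another pocket; leave it.
- glass_b_center (a point): Centre of the second green glass ball, already in a pocket; leave it.
- stand_brick: Fixed pale fire brick, 105 mm (x) by 160 mm (y) by 42 mm high; origin at the middle of its underside, 30 mm above the bench, for it lies on a larger grey hearth brick with four holes (200 x 200 x 30 mm, left of the annealer). The amber ball stands on it, 72 mm above the bench.
- bowl_big: Loose wooden bowl, 110 mm wide, 40 mm high, by the annealer's far left; a bystander.
Mind the look-alikes: they are no part of the job. Leave any blue look-alike of the part that bears glass_new_center alone.

How it is judged (in metres and radians):
On the way, in this order (a step that is already met when the one before it is completed fails the run):
1. the isolator is turned OFF (value of joint isolator below 0.12 rad), for 0.2 s.
2. the lid is slid open (value of joint lid above 0.105 m), for 0.2 s.
3. the amber ball sits in the empty pocket, let go (horizontal distance between glass_new_center and free_pocket below 0.005 m and z of glass_new_center in the frame of free_pocket between 0.012 and 0.021 m and contact force between glass_new and the fingers below 0.2 N), for 0.2 s.
4. the lid is shut again, the isolator still OFF (value of joint lid below 0.005 m and value of joint isolator below 0.2 rad), for 0.1 s.
At the end, for the whole second after the job is handed in: The isolator is ON (joint above 1.45 rad), the lid shut (within 5 mm), the amber ball at rest in the pocket that was empty (centre within 5 mm sideways, 12 to 21 mm above the pocket's mouth), the green balls within 6 mm of their starts, and the wooden bowl within 30 mm of its start (value of joint isolator above 1.45 rad and value of joint lid below 0.005 m and horizontal distance between glass_new_center and free_pocket below 0.005 m and z of glass_new_center in the frame of free_pocket between 0.012 and 0.021 m and linear speed of glass_new below 0.02 m/s and distance of each of glass_a_center, glass_b_center from where it was at the start of the episode below 0.006 m and distance of bowl_big from where it was at the start of the episode below 0.03 m); the robot touches nothing.
It fails at once if the amber ball is pressed or struck against the annealer (more than 20 N) (contact force between glass_new and annealer above 20 N).
It fails at once if the amber ball is let fall (moving over 0.4 m/s while not held: a drop of some 8 mm) (linear speed of glass_new above 0.4 m/s and contact force between glass_new and the fingers below 0.2 N).
It fails at once if a green ball is shifted out of its pocket (6 mm) (distance of any of glass_a_center, glass_b_center from where it was at the start of the episode above 0.006 m).
It fails at once if the wooden bowl is shifted more than 30 mm (distance of bowl_big from where it was at the start of the episode above 0.03 m).
It also fails if it takes over 69 s, if anything falls off the work surface, if the arm or the gripper's body presses on something with over 40 N, if the wrist force passes 120 N, or if a joint passes its speed limit or range.

ROBOT

A 6-joint arm with a two-finger parallel gripper is mounted at the origin on a cart in front of the work surface, level with it; the furniture and walls round the work are solid. World frame = base frame: x ahead of the robot, y to its left, z up, the work surface at z = 0. Lengths are in mm, angles in rad, forces in N, time in s.
With the tool pointing down it reaches from about 275 to 1000 mm from the base axis. Payload 8.4 kg.
Tool frame: the origin (TCP) lies at the very end of the fingers, on their centre line; the grasp point (between the pads) lies 19 mm behind it (r.pinch_z is the distance from the TCP to the grasp point, in mm); z points along the fingers, y is the line along which they close (so a half turn about z gives the same grasp; the last joint's range is limited). The gripper opens to 85 mm and grips with 20 to 120 N. Pads are 22 mm wide; open, the fingers measure 114 mm over their backs; the gripper's body (76 mm by 85 mm) begins 54 mm behind the grasp point. The pads swing forward as they close: fully open they stand 13 mm farther back than shut.
Start: joints at [1.124, 0.353, 1.633, -0, 1.155, -0.002], TCP at [268.922, 564.189, 231.281] pointing down, gripper open.
Joint ranges: [-2.63, 2.63], [-0.92, 2.1], [0.06, 2.66], [-1.3, 4.44], [0, 2.69], [-3.02, 3.02]. Speed limits (rad/s): [2.22, 2.22, 2.79, 3.14, 3.14, 3.14].

INTERFACE

Orientations are given as [roll, pitch, yaw] about the fixed x, y, z axes, in that order (R = Rz(yaw) Ry(pitch) Rx(roll)).
In Python, from rig import r gives the robot as it stands.
- The arm moves only by the tool carry_out, never from a script. Its argument "series" is a list of rows, each a list of 7 numbers: the turn, a rotation vector about the tool's x, y, z as a fraction of full scale, then the shift along the tool's x, y, z as a fraction of full scale, then the gripper command: -1 is fully open, 1 is shut, values between are in proportion. A call has 1 to 8 rows; each row is the pose to reach, as a shift and turn from the pose commanded when the call began, along the tool's axes at that moment, turning the shorter way round; what a row does not reach only later rows make up. Full scale, the value 1, is 0.25 m for a shift and pi rad for a turn. A row lasts 1/8 s, in which the tool goes at most 62.5 mm and 10.7 degrees, less where a joint would pass 70% of its speed; a pose out of reach is approached as far as the arm can. A call with a number of a shift or a turn outside -1 to 1 is refused whole. A call with a gripper value outside its range is refused whole. The fingers move at their own pace and stop on an object; "force" is the grip in N (left out, the last holds). Time passes only in rows, so rows that repeat a pose let the fingers close. It gives the time, the measured TCP pose, the force, the opening and the grip force at its end, in the units of the state.
- r.sense(): the state, without advancing time (a new reading comes with each control period).
- r.grab_frame(name): name is "side" or "top"; returns the picture (400x640x3 uint8, red, green, blue); there is no depth.
- r.get_calibration(name): a dict with "K" (3x3 intrinsics, pixels), "pose" (4x4, takes a point from camera to world coordinates). Camera axes: x right, y up, looking along -z (the intrinsics and any distortion apply to the point x, -y, -z); pixel columns grow to the right and rows downward; lengths in mm; the calibration is good to about 2 mm. A picture is of the moment at which its call begins. get_calibration takes no time and is no camera call.
- r.sign_off(): hands the job in; it is judged then, once.
Trained networks look in the newest picture that a camera, given by its name, has taken for a name from the list of things; names that differ only in an ending like _2 or _b are one class to them, and where a whole thing is asked for, a point or a joint stands for the part that bears it (a point fixed in the world has none). Each returns a list of dicts, best first, with "score" (0 to 1); they miss things now and then, are a little off and sometimes report something else, mostly with a low value. They report only what shows in the picture. A call takes as long as a camera call. They do not tell look-alikes from the thing itself.
- r.silhouettes(camera, label): "region" (400x640 bool, what is visible of it) and "position" ([row, column] in pixels, amid what is visible of it).
The state is a dict: "clock": time; "qpos": joint angles; "qvel": joint speeds; "joint_efforts": joint torques, N m; "eef_pos": TCP position; "tcp_rot": TCP orientation; "contact_force": force on the tool from outside, world axes, zero at the start; "wrist_torque": the same for the moment, N m; "opening": opening from 0.0 (shut) to 1.0 (fully open); "grasp_force": force on a finger pad.
Only numpy, scipy, OpenCV 4.12 (cv2) and the standard library are available. Lean on these libraries where they do the work, as an engineer would, in place of code of your own. Each camera call takes 0.05 s, during which the arm holds its last target. There are 200 camera calls.

## Working session

There is one attempt and no reset: what is moved stays moved. The work goes in short steps, Python scripts to look and compute and a tool call to move; the robot and the scene stay as the last step left them, time stands still between calls to the robot, and variables do not carry over. Pictures are saved under pics/ and viewed, at most 10 in all, crops included, and the job is handed in when it is done.

Besides the shell and the picture viewer there is one more tool, called after "Request:" as name(argument=value, ...), one argument or row to a line, values as JSON. carry_out: Moves the arm, as the interface text tells. Its arguments: {"type":"object","properties":{"series":{"type":"array"},"force":{"type":"number"}},"required":["series"]}

```bash
mkdir -p pics; ls; cat > h.py <<'E'
import numpy as np, cv2
from rig import r
def shot(c,n):
    im=r.grab_frame(c); cv2.imwrite(f'pics/{n}.png',im[:,:,::-1]); return im
def ray(c,row,col):
    k=r.get_calibration(c); K=np.array(k['K']);P=np.array(k['pose'])
    d=np.array([(col-K[0,2])/K[0,0],-(row-K[1,2])/K[1,1],-1]); return P[:3,3],P[:3,:3]@d
def atz(c,row,col,z):
    o,d=ray(c,row,col); return o+d*(z-o[2])/d[2]
def proj(c,p):
    k=r.get_calibration(c); K=np.array(k['K']);P=np.array(k['pose'])
    q=P[:3,:3].T@(np.array(p,float)-P[:3,3]); return (K[1,2]-K[1,1]*q[1]/-q[2], K[0,2]+K[0,0]*q[0]/-q[2])
E
python3 - <<'E'
from h import *
shot('top','t0');shot('side','s0')
for c in('top','side'):
    print(c,{k:np.round(v,3).tolist() for k,v in r.get_calibration(c).items()})
    for l in ['annealer','lid_handle','lever_tip','glass_new_center','stand_brick','bowl_big','lid']:
        for d in r.silhouettes(c,l)[:3]: print(c,l,round(d['score'],2),np.round(d['position']),d['region'].sum())
print(r.sense())
E
```

```text
pics
top {'K': [[407.476, 0.0, 323.054], [0.0, 407.476, 198.689], [0.0, 0.0, 1.0]], 'pose': [[0.016, 0.986, -0.164, 360.252], [-1.0, 0.014, -0.014, -178.101], [-0.012, 0.165, 0.986, 920.234], [0.0, 0.0, 0.0, 1.0]]}
top annealer 0.64 [188. 389.] 21895
top lid_handle 0.73 [212. 400.] 8146
top lever_tip 0.64 [210. 400.] 8106
top lever_tip 0.58 [178. 320.] 999
top glass_new_center 0.86 [272. 303.] 300
top glass_new_center 0.62 [205. 226.] 343
top glass_new_center 0.61 [191. 388.] 22005
top stand_brick 0.94 [200. 237.] 3642
top bowl_big 0.65 [132. 227.] 1788
top bowl_big 0.28 [219. 398.] 8014
top lid 0.73 [216. 400.] 8160
top lid 0.52 [128. 224.] 1684
side {'K': [[492.4, 0.0, 315.143], [0.0, 492.4, 194.874], [0.0, 0.0, 1.0]], 'pose': [[0.982, 0.099, -0.16, 303.487], [-0.187, 0.418, -0.889, -1254.415], [-0.021, 0.903, 0.429, 655.689], [0.0, 0.0, 0.0, 1.0]]}
side annealer 0.79 [252. 332.] 14614
side lid_handle 0.88 [241. 312.] 3695
side lid_handle 0.44 [178. 298.] 186
side lever_tip 0.57 [196. 331.] 594
side glass_new_center 0.63 [231. 253.] 154
side glass_new_center 0.57 [179. 297.] 186
si
[... 188 characters left out ...]
 'qpos': array([ 1.12361816e+00,  3.52959971e-01,  1.63341255e+00,  1.48578068e-05,
        1.15520372e+00, -2.41264998e-03]), 'qvel': array([ 7.18484537e-04, -7.72361479e-04, -7.87262086e-04,  8.51239817e-04,
       -8.23532293e-04, -4.44992835e-05]), 'joint_efforts': array([-3.86433239e-04, -6.05097127e+01, -3.42428470e+01, -1.27215681e-04,
        7.17657567e-04, -2.70608069e-05]), 'eef_pos': array([268.90512357, 564.18979773, 231.30060881]), 'tcp_rot': array([ 3.14157620e+00, -1.35535126e-05,  2.69682113e+00]), 'contact_force': array([ 0.05874574,  0.47481472, -0.9630302 ]), 'wrist_torque': array([ 0.05156884,  0.02116777, -0.05194264]), 'grasp_force': 0.0, 'opening': 1.0022733989840777}
```

View pics/t0.png

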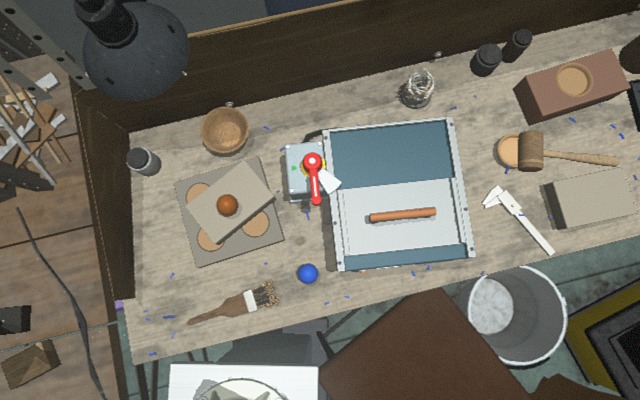

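View pics/s0.png

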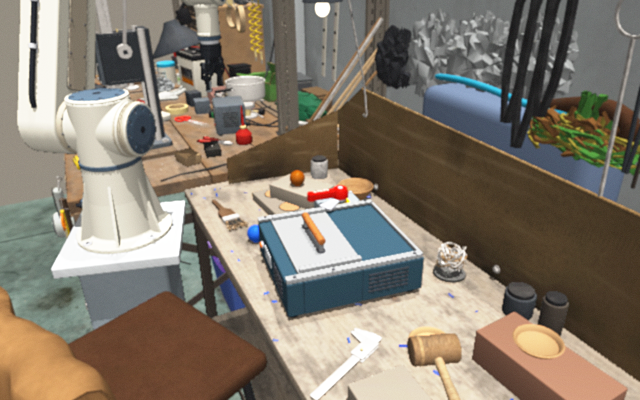

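The top view shows the red lever ON, with its hub at about (col 312, row 162) and its tip at (316, 200). The handle runs from (370,217) to (435,211), the amber ball is on the brick at (227,205), and the blue look-alike is at (307,272). Next I'll measure these precisely.

```bash
cat >> h.py <<'E'
from scipy.optimize import least_squares
def comp(m):
    n,l,s,c=cv2.connectedComponentsWithStats(m.astype(np.uint8)); i=1+np.argmax(s[1:,4]); return l==i
E
python3 - <<'E'
from h import *
im=cv2.imread('pics/t0.png'); hsv=cv2.cvtColor(im,cv2.COLOR_BGR2HSV).astype(int); H,S,V=hsv[...,0],hsv[...,1],hsv[...,2]
def win(m,r0,r1,c0,c1):
    z=np.zeros_like(m); z[r0:r1,c0:c1]=m[r0:r1,c0:c1]; return comp(z)
red=win(((H<6)|(H>174))&(S>170)&(V>90),140,215,290,335)
bar=win((H<18)&(S>110)&(V>90),200,230,350,450)
ball=win((H<18)&(S>170),190,220,210,245)
for n,m,z in(('red',red,131.5),('bar',bar,129),('ball',ball,94.5)):
    ys,xs=np.nonzero(m); print(n,m.sum(),ys.mean(),xs.mean(),ys.min(),ys.max(),xs.min(),xs.max(), atz('top',ys.mean(),xs.mean(),z).round(1))
    P=np.array([atz('top',y,x,z)[:2] for y,x in zip(ys,xs)]); u,s,v=np.linalg.svd(P-P.mean(0)); t=(P-P.mean(0))@v[0]; 
    print('  dir',v[0].round(3),np.degrees(np.arctan2(v[0][1],v[0][0])),'ext',t.min(),t.max(),'ends',(P.mean(0)+v[0]*t.min()).round(1),(P.mean(0)+v[0]*t.max()).round(1))
# side ball
im=cv2.imread('pics/s0.png'); hsv=cv2.cvtColor(im,cv2.COLOR_BGR2HSV).astype(int); H,S,V=hsv[...,0],hsv[...,1],hsv[...,2]
ballS=win((H<18)&(S>150),168,190,285,306);ys,xs=np.nonzero(ballS);print('ballS',ballS.sum(),ys.mean(),xs.mean(),atz('side',ys.mean(),xs.mean(),94.5).round(1))
barS=win((H<18)&(S>120)&(V>90),205,255,298,330);ys,xs=np.nonzero(barS);print('barS',ys.mean(),xs.mean(),atz('side',ys.mean(),xs.mean(),128).round(1))
t=cv2.imread('pics/t0.png')[110:290,170:490]; cv2.imwrite('pics/t0z.png',cv2.resize(t,None,fx=2.5,fy=2.5,interpolation=cv2.INTER_CUBIC))
E
```

```text
red 336 174.14285714285714 313.26785714285717 154 203 303 320 [ 540.8 -146.3  131.5]
  dir [-0.993 -0.12 ] -173.1251205172111 ext -41.7611541936734 58.8046858070703 ends [ 582.5 -141.3] [ 482.6 -153.4]
bar 466 214.2167381974249 402.43562231759654 208 221 370 435 [ 463.6 -322.   129. ]
  dir [ 0.121 -0.993] -83.03681947623946 ext -64.03808828154412 64.22751213341874 ends [ 455.9 -258.4] [ 471.4 -385.7]
ball 65 201.93846153846152 224.56923076923076 197 209 218 232 [488.2  36.5  94.5]
  dir [-0.074  0.997] 94.23502836198627 ext -15.304584911179957 13.57104499199883 ends [489.3  21.3] [487.2  50.1]
ballS 178 176.93820224719101 296.7865168539326 [484.   38.7  94.5]
barS 228.3531914893617 313.0851063829787 [ 464.2 -327.6  128. ]
```

View pics/t0z.png

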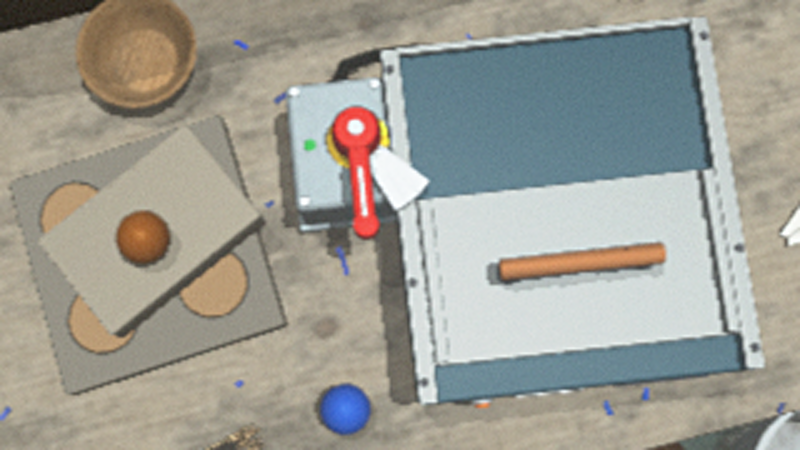

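The zoom confirms the yaw from the bar and the lever, about 6.95° for both, and the annealer origin at about (464,-322), the middle of the bar. The white sector sits to the front-right of the hub. I'll plan the moves next.

```bash
cat >> h.py <<'E'
from scipy.spatial.transform import Rotation as R
YAW=np.radians(6.95); O=np.array([464.,-322.5,0]); TY=np.radians(96.95)
def A(x,y,z): return O+R.from_euler('z',YAW).apply([x,y,z])
def rows(pts,pose=None,yaw=TY):
    s=r.sense(); p,e=(s['eef_pos'],s['tcp_rot']) if pose is None else pose
    R0=R.from_euler('xyz',e); T=R.from_euler('xyz',[np.pi,0,yaw])
    rv=(R0.inv()*T).as_rotvec()/np.pi
    print('at',np.round(p,1),np.round(e,3),'turn',rv.round(4))
    for q in pts: print('  ->',np.round(q,1),((R0.inv().apply(np.array(q)-p))/250).round(4).tolist())
E
python3 - <<'E'
from h import *
for c,a,b in(('top',205,226),('side',178,297.5)): print(c,'ball',atz(c,a,b,94.5).round(1))
print('bowl',atz('top',132,227,20).round(), 'to lever', A(60,118,150).round(1))
rows([[380,330,240]])
e=[np.pi,0,TY]
rows([[420,100,240]],([380,330,240],e))
rows([A(60,118,150)],([420,100,240],e))
rows([A(60,118,113),A(60,140,113),A(57,158,113),A(57,177,113),A(62,192,113),A(68.5,205,113),A(80,217,113)],(A(60,118,150),e))
E
```

```text
top ball [481.9  33.2  94.5]
side ball [484.8  30.6  94.5]
bowl [663.  59.  20.] to lever [ 509.3 -198.1  150. ]
at [268.9 564.2 231.3] [ 3.142 -0.     2.697] turn [ 0.     -0.      0.3198]
  -> [380 330 240] [-0.8042, -0.6544, -0.0348]
at [380 330 240] [3.142 0.    1.692] turn [0. 0. 0.]
  -> [420 100 240] [-0.9326, 0.0475, 0.0]
at [420 100 240] [3.142 0.    1.692] turn [0. 0. 0.]
  -> [ 509.3 -198.1  150. ] [-1.2269, 0.2102, 0.36]
at [ 509.3 -198.1  150. ] [3.142 0.    1.692] turn [0. 0. 0.]
  -> [ 509.3 -198.1  113. ] [0.0, -0.0, 0.148]
  -> [ 506.6 -176.3  113. ] [0.088, -0.0, 0.148]
  -> [ 501.5 -158.8  113. ] [0.16, -0.012, 0.148]
  -> [ 499.2 -139.9  113. ] [0.236, -0.012, 0.148]
  -> [ 502.3 -124.4  113. ] [0.296, 0.008, 0.148]
  -> [ 507.2 -110.7  113. ] [0.348, 0.034, 0.148]
  -> [517.2 -97.4 113. ] [0.396, 0.08, 0.148]
```

Request:
carry_out(
  series=[
    [0,0,0.32,-0.8,-0.65,-0.035,1],
    [0,0,0.32,-0.8,-0.65,-0.035,1],
    [0,0,0.32,-0.8,-0.65,-0.035,1],
    [0,0,0.32,-0.8,-0.65,-0.035,1],
    [0,0,0.32,-0.8,-0.65,-0.035,1],
    [0,0,0.32,-0.8,-0.65,-0.035,1],
    [0,0,0.32,-0.8,-0.65,-0.035,1],
  ],
  force=30,
)

```text
clock: 1.68
eef_pos: [379.7, 331.3, 240.2]
tcp_rot: [3.141, -0.0, 1.692]
contact_force: [0.7, 1.0, -0.9]
opening: 0.001
grasp_force: 0.0
```

Request:
carry_out(
  series=[
    [0,0,0,-0.93,0.05,0,1],
    [0,0,0,-0.93,0.05,0,1],
    [0,0,0,-0.93,0.05,0,1],
    [0,0,0,-0.93,0.05,0,1],
    [0,0,0,-0.93,0.05,0,1],
  ],
)

```text
clock: 2.3
eef_pos: [420.2, 100.0, 240.2]
tcp_rot: [3.141, 0.0, 1.69]
contact_force: [0.0, -0.9, -0.2]
opening: -0.003
grasp_force: 0.0
```

Request:
carry_out(
  series=[
    [0,0,0,-0.95,0.16,0.1,1],
    [0,0,0,-0.95,0.16,0.1,1],
    [0,0,0,-0.95,0.16,0.1,1],
    [0,0,0,-0.95,0.16,0.1,1],
    [0,0,0,-0.95,0.16,0.1,1],
  ],
)

```text
clock: 2.92
eef_pos: [489.3, -130.8, 214.5]
tcp_rot: [-3.142, 0.0, 1.69]
contact_force: [0.0, 0.2, 0.5]
opening: 0.002
grasp_force: 0.0
```

```bash
python3 - <<'E'
from h import *
s=r.sense(); print(s['clock'],s['opening'],s['contact_force'])
rows([A(60,118,150),A(60,118,113),A(60,140,113),A(57,158,113),A(57,177,113),A(62,192,113),A(68.5,205,113),A(80,217,113)])
E
```

```text
2.925 0.002013163913280552 [0.04301662 0.18648481 0.54380351]
at [ 489.3 -130.8  214.5] [-3.142  0.     1.69 ] turn [-0.      0.0001 -0.0006]
  -> [ 509.3 -198.1  150. ] [-0.2768, 0.0471, 0.2581]
  -> [ 509.3 -198.1  113. ] [-0.2768, 0.0471, 0.4061]
  -> [ 506.6 -176.3  113. ] [-0.1888, 0.047, 0.406]
  -> [ 501.5 -158.8  113. ] [-0.1168, 0.0348, 0.406]
  -> [ 499.2 -139.9  113. ] [-0.0408, 0.0347, 0.406]
  -> [ 502.3 -124.4  113. ] [0.0192, 0.0546, 0.406]
  -> [ 507.2 -110.7  113. ] [0.0713, 0.0805, 0.406]
  -> [517.2 -97.4 113. ] [0.1194, 0.1264, 0.406]
```

Request:
carry_out(
  series=[
    [0,0,0,-0.277,0.047,0.2,1],
    [0,0,0,-0.277,0.047,0.26,1],
    [0,0,0,-0.277,0.047,0.4,1],
    [0,0,0,-0.277,0.047,0.405,1],
    [0,0,0,-0.277,0.047,0.405,1],
  ],
)

```text
clock: 3.55
eef_pos: [508.9, -195.1, 114.7]
tcp_rot: [3.141, 0.0, 1.693]
contact_force: [-0.6, 0.6, 0.8]
opening: 0.004
grasp_force: 0.0
```

Request:
carry_out(
  series=[
    [0,0,0,0.088,0,0,1],
    [0,0,0,0.125,-0.006,0,1],
    [0,0,0,0.16,-0.012,0,1],
    [0,0,0,0.2,-0.012,0,1],
    [0,0,0,0.236,-0.012,0,1],
    [0,0,0,0.27,-0.003,0,1],
    [0,0,0,0.296,0.008,0,1],
    [0,0,0,0.322,0.02,0,1],
  ],
)

```text
clock: 4.55
eef_pos: [503.5, -114.8, 114.1]
tcp_rot: [3.141, -0.0, 1.692]
contact_force: [0.1, -0.8, 0.8]
opening: -0.003
grasp_force: 0.3
```

Request:
carry_out(
  series=[
    [0,0,0,0.026,0.014,0,1],
    [0,0,0,0.05,0.035,0,1],
    [0,0,0,0.074,0.06,0,1],
    [0,0,0,0.08,0.08,0,1],
    [0,0,0,0.08,0.08,0,1],
  ],
)

```text
clock: 5.18
eef_pos: [521.4, -93.2, 113.7]
tcp_rot: [3.142, 0.0, 1.692]
contact_force: [-0.5, -0.5, 0.6]
opening: -0.0
grasp_force: 0.0
```

```bash
python3 - <<'E'
from h import *
s=r.sense(); print(s['clock'],s['contact_force'])
im=shot('top','t1'); cv2.imwrite('pics/t1z.png',cv2.resize(im[110:260,250:480,::-1],None,fx=3,fy=3))
rows([A(0,0,200),A(0,0,150),A(0,0,108)])
E
```

```text
5.175 [-0.50014355 -0.54615012  0.61380428]
at [521.1 -93.4 113.7] [-3.141 -0.     1.692] turn [-0.     -0.     -0.0001]
  -> [ 464.  -322.5  200. ] [-0.8823, -0.3372, -0.3452]
  -> [ 464.  -322.5  150. ] [-0.8823, -0.3372, -0.1452]
  -> [ 464.  -322.5  108. ] [-0.8823, -0.3372, 0.0228]
```

View pics/t1z.png

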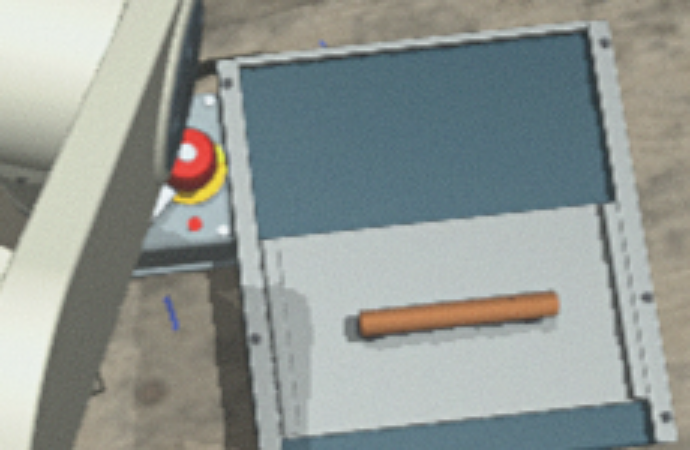

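The lever has swung away from the red mark and the sector is clear of the lid. Next I'll go over the handle at (455,315 in the zoom) with the fingers straddling it.

Request:
carry_out(
  series=[
    [0,0,0,0,0,-0.25,0.2],
    [0,0,0,0,0,-0.35,-0.2],
    [0,0,0,-0.882,-0.337,-0.35,-0.2],
    [0,0,0,-0.882,-0.337,-0.35,-0.2],
    [0,0,0,-0.882,-0.337,-0.35,-0.2],
    [0,0,0,-0.882,-0.337,-0.35,-0.2],
    [0,0,0,-0.882,-0.337,-0.3,-0.2],
    [0,0,0,-0.882,-0.337,-0.3,-0.2],
  ],
)

```text
clock: 6.22
eef_pos: [462.8, -321.5, 187.5]
tcp_rot: [-3.14, -0.002, 1.691]
contact_force: [-0.2, 0.3, 0.1]
opening: 0.601
grasp_force: 0.0
```

```bash
python3 - <<'E'
from h import *
im=shot('side','s2'); im2=shot('top','t2')
a=np.hstack([im[130:280,230:400],im2[110:260,270:440]])
cv2.imwrite('pics/c2.png',cv2.resize(a[:,:,::-1],None,fx=2.3,fy=2.3))
print(r.sense()['clock'],r.sense()['opening']);rows([A(0,0,150),A(0,0,108)])
E
```

```text
6.325 0.5995756253091895
at [ 463.8 -321.2  188.5] [-3.141e+00 -1.000e-03  1.692e+00] turn [-0.0002 -0.0003  0.0001]
  -> [ 464.  -322.5  150. ] [-0.0055, 0.0001, 0.1539]
  -> [ 464.  -322.5  108. ] [-0.0056, 0.0002, 0.3219]
```

View pics/c2.png

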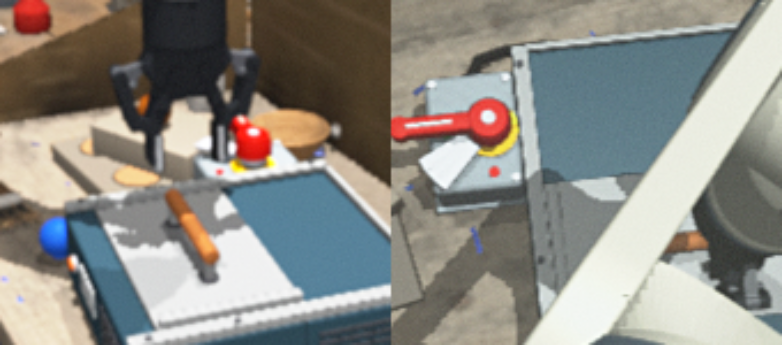

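The top view (right) shows the lever along +y, so it is OFF. The gripper is above the handle, so I'll lower and grip it.

Request:
carry_out(
  series=[
    [0,0,0,-0.003,0,0.15,-0.2],
    [0,0,0,-0.003,0,0.25,-0.2],
    [0,0,0,-0.003,0,0.32,-0.2],
    [0,0,0,-0.003,0,0.32,1],
    [0,0,0,-0.003,0,0.32,1],
    [0,0,0,-0.003,0,0.32,1],
    [0,0,0,-0.003,0,0.32,1],
  ],
  force=25,
)

```text
clock: 7.2
eef_pos: [464.6, -323.2, 109.7]
tcp_rot: [3.14, 0.001, 1.691]
contact_force: [1.4, 4.0, 4.0]
opening: 0.188
grasp_force: 25.0
```

```bash
python3 - <<'E'
from h import *
s=r.sense(); print(s['clock'],s['contact_force'],s['opening']*85)
E
```

```text
7.2 [1.36229549 3.98956428 3.99809429] 16.00327578507626
```

Request:
carry_out(
  series=[
    [0,0,0,0,0.06,0,1],
    [0,0,0,0,0.13,0,1],
    [0,0,0,0,0.2,0,1],
    [0,0,0,0,0.27,0,1],
    [0,0,0,0,0.34,0,1],
    [0,0,0,0,0.41,0,1],
    [0,0,0,0,0.46,0,1],
    [0,0,0,0,0.474,0,1],
  ],
)

```text
clock: 8.2
eef_pos: [581.6, -308.8, 109.6]
tcp_rot: [-3.14, -0.0, 1.692]
contact_force: [-12.1, 0.0, 13.5]
opening: 0.185
grasp_force: 26.2
```

Request:
carry_out(
  series=[
    [0,0,0,0,0,0,1],
    [0,0,0,0,0,0,1],
    [0,0,0,0,0,0,-0.2],
    [0,0,0,0,0,0,-0.2],
    [0,0,0,0,0,0,-0.2],
    [0,0,0,0,0,-0.3,-0.2],
    [0,0,0,0,0,-0.35,-0.2],
  ],
)

```text
clock: 9.07
eef_pos: [582.9, -309.6, 199.4]
tcp_rot: [3.139, 0.002, 1.691]
contact_force: [0.2, -0.1, 0.5]
opening: 0.597
grasp_force: 0.0
```

```bash
python3 - <<'E'
from h import *
s=r.sense(); print(s['clock'],s['contact_force'],s['opening'])
rows([[483,32,195],[483,32,140],[483,32,83]])
E
```

```text
9.075 [ 0.23441964 -0.12595083  0.46027262] 0.5968204602091108
at [ 582.9 -309.6  199.4] [3.139e+00 2.000e-03 1.691e+00] turn [ 0.001   0.0007 -0.0002]
  -> [483  32 195] [1.4048, -0.2321, 0.0138]
  -> [483  32 140] [1.4053, -0.2328, 0.2338]
  -> [483  32  83] [1.4058, -0.2335, 0.4618]
```

Request:
carry_out(
  series=[
    [0,0,0,0.9,-0.15,0,-0.7],
    [0,0,0,0.9,-0.15,0,-0.7],
    [0,0,0,0.9,-0.15,0,-0.7],
    [0,0,0,0.9,-0.15,0,-0.7],
    [0,0,0,0.9,-0.15,0,-0.7],
  ],
)

```text
clock: 9.7
eef_pos: [516.4, -87.9, 196.4]
tcp_rot: [-3.141, -0.0, 1.694]
contact_force: [1.5, -0.4, 0.2]
opening: 0.849
grasp_force: 0.0
```

Request:
carry_out(
  series=[
    [0,0,0,0.505,-0.083,0.03,-0.7],
    [0,0,0,0.505,-0.083,0.03,-0.7],
    [0,0,0,0.505,-0.083,0.03,-0.7],
    [0,0,0,0.505,-0.083,0.03,-0.7],
  ],
)

```text
clock: 10.2
eef_pos: [482.3, 32.3, 189.0]
tcp_rot: [3.141, 0.001, 1.692]
contact_force: [0.0, 0.3, -0.2]
opening: 0.852
grasp_force: 0.0
```

```bash
python3 - <<'E'
from h import *
im=shot('side','s3'); im2=shot('top','t3')
a=np.hstack([im[110:290,240:420],im2[110:290,310:490]])
cv2.imwrite('pics/c3.png',cv2.resize(a[:,:,::-1],None,fx=2.2,fy=2.2,interpolation=cv2.INTER_CUBIC))
for c in('side','top'):
  for l in('free_pocket','glass_new_center','glass_a_center'):
    for d in r.silhouettes(c,l)[:4]:
        z={'f':48,'g':94.5}[l[0]] if l!='glass_a_center' else 64
        print(c,l,round(d['score'],2),np.round(d['position'],1),d['region'].sum(),atz(c,*d['position'],z).round(1))
print('pockets',[[np.round(proj(c,A(0,y,48))) for y in(-64,0,64)] for c in('side','top')])
print(r.sense()['clock']);rows([[483,32,150],[483,32,83]])
E
```

```text
side free_pocket 0.51 [250.8 315.8] 295 [ 475.2 -292.9   48. ]
side glass_new_center 0.57 [177.9 297.3] 184 [484.3  31.5  94.5]
side glass_new_center 0.45 [233.8 251.9] 195 [ 333.  -262.3   94.5]
side glass_a_center 0.63 [235.4 303. ] 237 [ 453.8 -243.6   64. ]
top glass_new_center 0.69 [205.4 227.8] 402 [481.1  29.5  94.5]
top glass_new_center 0.62 [272.5 305.5] 322 [ 348.1 -133.4   94.5]
top glass_a_center 0.76 [220.  367.7] 360 [ 458.8 -260.5   64. ]
top glass_a_center 0.25 [129.3 226. ] 1773 [654.6  50.4  64. ]
pockets [[array([273., 322.]), array([258., 313.]), array([244., 305.])], [array([216., 425.]), array([219., 396.]), array([222., 366.])]]
10.6
at [481.7  32.2 188.8] [-3.142  0.     1.69 ] turn [-0.      0.     -0.0005]
  -> [483  32 150] [-0.0012, 0.0053, 0.155]
  -> [483  32  83] [-0.0012, 0.0053, 0.423]
```

View pics/c3.png

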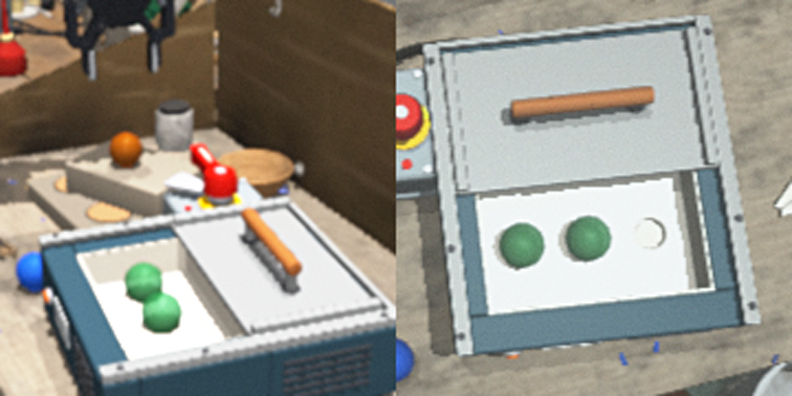

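The picture shows the lid open and the two green balls in the left and middle pockets. The empty pocket is on the right, at about (col 425.5, row 215.5) in the top view, and the model predicted (425,216). I'll refine this and pick up the ball.

```bash
python3 - <<'E'
from h import *
def fit(c,f,lo,hi,z,ar,rs):
    im=cv2.imread(f'pics/{f}.png'); h=cv2.cvtColor(im,cv2.COLOR_BGR2HSV)
    m=cv2.inRange(h,lo,hi); n,l,s,ct=cv2.connectedComponentsWithStats(m)
    for i in range(1,n):
        if s[i,4]>ar and rs[0]<ct[i][1]<rs[1] and rs[2]<ct[i][0]<rs[3]:
            x0,y0,w,hh,a=s[i]; row,col=y0+(hh-1)/2,x0+(w-1)/2
            p=atz(c,row,col,z); q=R.from_euler('z',-YAW).apply(p-O); print(c,(row,col),w,hh,a,p.round(1),'ann',q.round(1))
fit('top','t3',(40,80,20),(90,255,255),64,60,(195,245,330,450))
fit('side','s3',(40,80,20),(90,255,255),64,60,(200,290,270,380))
im=cv2.imread('pics/t3.png'); w=im[204:228,414:438].astype(int); print(w.min(2).tolist()[::1][6:18])
E
```

```text
top (np.float64(217.5), np.float64(398.0)) 17 18 223 [ 465.  -324.3   64. ] ann [ 0.8 -1.9 64. ]
top (np.float64(221.0), np.float64(367.5)) 18 19 237 [ 456.6 -260.1   64. ] ann [ 0.2 62.9 64. ]
side (np.float64(245.0), np.float64(309.0)) 25 31 453 [ 460.1 -290.1   64. ] ann [ 0.  32.7 64. ]
[[242, 241, 242, 242, 240, 240, 237, 239, 238, 230, 236, 232, 201, 134, 141, 185, 229, 242, 243, 243, 239, 243, 244, 226], [240, 241, 241, 243, 242, 240, 235, 239, 241, 241, 243, 243, 241, 207, 132, 126, 161, 228, 240, 243, 242, 241, 243, 229], [241, 242, 241, 243, 240, 227, 225, 240, 242, 241, 243, 240, 243, 241, 229, 171, 121, 174, 238, 244, 244, 242, 243, 240], [243, 241, 242, 241, 233, 224, 237, 241, 241, 242, 240, 242, 241, 244, 245, 235, 167, 137, 212, 239, 243, 243, 243, 244], [240, 240, 243, 242, 236, 231, 238, 241, 242, 241, 240, 241, 240, 241, 243, 248, 212, 133, 195, 241, 244, 242, 240, 242], [243, 241, 242, 240, 238, 238, 240, 242, 239, 240, 241, 241, 240, 239, 240, 244, 220, 126, 168, 238, 244, 240, 241, 243], [242, 240, 239, 241, 241, 241, 241, 242, 243, 240, 238, 239, 240, 240, 240, 245, 224, 138, 163, 235, 245, 240, 240, 245], [241, 242, 241, 241, 242, 241, 242, 240, 239, 239, 240, 240, 239, 241, 241, 246, 227, 144, 170, 238, 244, 240, 241, 241], [240, 241, 241, 241, 240, 237, 238, 240, 239, 240, 239, 238, 239, 239, 241, 245, 224, 144, 188, 239, 242, 243, 240, 241], [241, 242, 241, 242, 240, 239, 239, 240, 240, 241, 241, 238, 239, 240, 241, 233, 176, 156, 221, 242, 244, 240, 241, 241], [242, 242, 242, 242, 242, 241, 240, 239, 240, 243, 240, 241, 241, 240, 228, 182, 153, 196, 237, 243, 241, 241, 242, 242], [242, 242, 240, 243, 241, 240, 240, 239, 241, 239, 239, 240, 240, 243, 221, 166, 198, 236, 244, 242, 242, 242, 242, 241]]
```

Request:
carry_out(
  series=[
    [0,0,0,0,0.005,0.15,-0.7],
    [0,0,0,0,0.005,0.3,-0.7],
    [0,0,0,0,0.005,0.4,-0.7],
    [0,0,0,0,0.005,0.42,-0.7],
    [0,0,0,0,0.005,0.42,-0.7],
    [0,0,0,0,0.005,0.42,-0.4],
  ],
  force=20,
)

```text
clock: 11.35
eef_pos: [483.6, 33.0, 84.9]
tcp_rot: [3.14, 0.0, 1.691]
contact_force: [-0.4, -0.3, 0.5]
opening: 0.699
grasp_force: 0.0
```

Request:
carry_out(
  series=[
    [0,0,0,0,0,0,-0.2],
    [0,0,0,0,0,0,0],
    [0,0,0,0,0,0,0.2],
    [0,0,0,0,0,0,0.4],
    [0,0,0,0,0,0,0.4],
    [0,0,0,0,0,0,0.4],
  ],
)

```text
clock: 12.1
eef_pos: [483.2, 33.0, 84.6]
tcp_rot: [3.14, 0.0, 1.692]
contact_force: [-1.6, -0.3, 7.2]
opening: 0.501
grasp_force: 19.3
```

Request:
carry_out(
  series=[
    [0,0,0,0,0,-0.04,0.4],
    [0,0,0,0,0,-0.12,0.4],
    [0,0,0,0,0,-0.25,0.4],
    [0,0,0,0,0,-0.38,0.4],
    [0,0,0,0,0,-0.42,0.4],
    [0,0,0,0,0,-0.42,0.4],
    [0,0,0,0,0,-0.42,0.4],
  ],
  force=25,
)

```text
clock: 12.98
eef_pos: [481.9, 32.9, 187.6]
tcp_rot: [-3.14, -0.0, 1.692]
contact_force: [-0.3, 0.4, -0.6]
opening: 0.496
grasp_force: 25.7
```

```bash
cat >> h.py <<'E'
def amber(c,n,z,box):
    im=shot(c,n)[:,:,::-1]; h=cv2.cvtColor(np.ascontiguousarray(im),cv2.COLOR_BGR2HSV)
    m=cv2.inRange(h,(3,150,40),(18,255,255))>0; k=np.zeros_like(m); k[box[0]:box[1],box[2]:box[3]]=1; m=comp(m&k)
    ys,xs=np.nonzero(m); row,col=(ys.min()+ys.max())/2,(xs.min()+xs.max())/2
    print(c,m.sum(),(row,col),np.ptp(xs)+1,np.ptp(ys)+1,(ys.mean(),xs.mean()),atz(c,row,col,z).round(1))
E
python3 - <<'E'
from h import *
s=r.sense(); p=s['eef_pos']; print(s['clock'],p,s['grasp_force'],s['opening'],'A',A(0,-64,0))
row,col=map(int,proj('side',p+[0,0,9.5])); print(row,col)
amber('side','s4',p[2]+9.9,(row-25,row+25,col-25,col+25))
rows([A(0,-64,190)])
E
```

```text
12.975 [481.92739955  32.88944657 187.63489615] 25.656154453754425 0.4956451467621915 A [ 471.74420078 -386.02973598    0.        ]
143 295
side 208 (np.float64(143.5), np.float64(295.5)) 14 18 (np.float64(143.28846153846155), np.float64(295.5048076923077)) [483.6  34.9 197.5]
at [481.8  32.9 187.5] [-3.139 -0.     1.691] turn [-0.0007 -0.     -0.0002]
  -> [ 471.7 -386.   190. ] [-1.6586, -0.2418, -0.0096]
```

Request:
carry_out(
  series=[
    [0,0,0,-0.15,-0.02,0,0.4],
    [0,0,0,-0.35,-0.05,0,0.4],
    [0,0,0,-0.55,-0.08,0,0.4],
    [0,0,0,-0.75,-0.11,0,0.4],
    [0,0,0,-0.88,-0.13,0,0.4],
    [0,0,0,-0.93,-0.135,0,0.4],
  ],
)

```text
clock: 13.78
eef_pos: [476.5, -203.3, 187.7]
tcp_rot: [-3.14, -0.001, 1.689]
contact_force: [0.3, 0.6, -1.9]
opening: 0.501
grasp_force: 25.7
```

Request:
carry_out(
  series=[
    [0,0,0,-0.15,-0.02,0,0.4],
    [0,0,0,-0.35,-0.05,0,0.4],
    [0,0,0,-0.55,-0.08,0,0.4],
    [0,0,0,-0.68,-0.1,0,0.4],
    [0,0,0,-0.728,-0.107,0.1,0.4],
    [0,0,0,-0.728,-0.107,0.2,0.4],
    [0,0,0,-0.728,-0.107,0.24,0.4],
    [0,0,0,-0.728,-0.107,0.24,0.4],
  ],
)

```text
clock: 14.78
eef_pos: [472.4, -384.9, 128.0]
tcp_rot: [-3.14, -0.002, 1.692]
contact_force: [0.7, -0.9, 0.1]
opening: 0.497
grasp_force: 25.7
```

```bash
python3 - <<'E'
from h import *
s=r.sense(); p=s['eef_pos']; print(s['clock'],p,s['grasp_force'],s['opening'],s['contact_force'])
row,col=map(int,proj('side',p+[0,0,9.5])); print(row,col)
amber('side','s5',p[2]+9.9,(row-25,row+25,col-25,col+25))
im=cv2.imread('pics/s5.png')[160:300,230:400]; im2=shot('top','t5')[150:290,340:510,::-1]
cv2.imwrite('pics/c5.png',cv2.resize(np.hstack([im,im2]),None,fx=2.3,fy=2.3,interpolation=cv2.INTER_CUBIC))
rows([A(0,-64,z) for z in(100,75,60,54,50)])
E
```

```text
14.775 [ 472.4143931  -384.86088484  127.96340758] 25.66186398267746 0.49725402814490516 [ 0.73520502 -0.93316548  0.06497362]
237 321
side 303 (np.float64(237.0), np.float64(323.0)) 19 21 (np.float64(236.26072607260727), np.float64(322.993399339934)) [ 474.5 -385.5  137.9]
at [ 473.2 -385.6  129.5] [3.141e+00 1.000e-03 1.692e+00] turn [ 0.0002  0.0002 -0.    ]
  -> [ 471.7 -386.   100. ] [-0.0008, -0.0059, 0.1178]
  -> [ 471.7 -386.    75. ] [-0.0007, -0.006, 0.2178]
  -> [ 471.7 -386.    60. ] [-0.0007, -0.006, 0.2778]
  -> [ 471.7 -386.    54. ] [-0.0007, -0.006, 0.3018]
  -> [ 471.7 -386.    50. ] [-0.0007, -0.006, 0.3178]
```

View pics/c5.png

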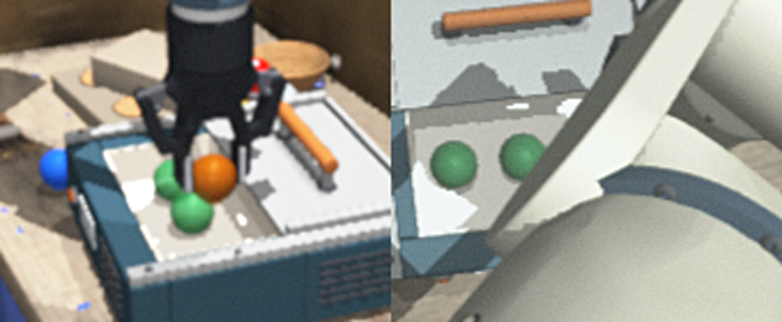

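The ball is held over the empty right pocket, beside the middle green ball. I'll descend in steps and watch the force.

Request:
carry_out(
  series=[
    [0,0,0,-0.001,-0.003,0.1,0.4],
    [0,0,0,-0.001,-0.003,0.18,0.4],
    [0,0,0,-0.001,-0.003,0.24,0.4],
    [0,0,0,-0.001,-0.003,0.27,0.4],
    [0,0,0,-0.001,-0.003,0.28,0.4],
    [0,0,0,-0.001,-0.003,0.286,0.4],
    [0,0,0,-0.001,-0.003,0.286,0.4],
  ],
)

```text
clock: 15.75
eef_pos: [472.1, -386.4, 57.7]
tcp_rot: [3.141, 0.0, 1.691]
contact_force: [-0.4, -0.1, -0.6]
opening: 0.496
grasp_force: 25.7
```

Request:
carry_out(
  series=[
    [0,0,0,0,0,0.004,0.4],
    [0,0,0,0,0,0.004,0.4],
  ],
)

```text
clock: 16.0
eef_pos: [471.9, -386.2, 56.4]
tcp_rot: [3.141, 0.0, 1.691]
contact_force: [0.1, -0.6, -0.6]
opening: 0.492
grasp_force: 25.7
```

```bash
python3 - <<'E'
from h import *
s=r.sense(); p=s['eef_pos']; print(s['clock'],p,s['grasp_force'],s['opening'],s['contact_force'],s['tcp_rot'])
row,col=map(int,proj('side',p+[0,0,9.5])); print(row,col)
amber('side','s6',p[2]+9.9,(row-25,row+25,col-25,col+25)); print('want',proj('side',A(0,-64,64)))
E
```

```text
16.0 [ 471.92149533 -386.20983999   56.43246461] 25.6624835729599 0.4921604102167647 [ 0.06001163 -0.5744756  -0.56799827] [3.14143897e+00 1.68370843e-04 1.69147508e+00]
266 322
side 161 (np.float64(262.0), np.float64(323.5)) 18 13 (np.float64(262.2173913043478), np.float64(322.5652173913044)) [ 477.7 -370.4   66.3]
want (np.float64(267.18950725480266), np.float64(322.269127532142))
```

Nothing is touching yet, as expected. I'll take smaller steps down.

Request:
carry_out(
  series=[
    [0,0,0,0,0,0.004,0.4],
    [0,0,0,0,0,0.004,0.4],
  ],
)

```text
clock: 16.3
eef_pos: [472.0, -386.2, 55.4]
tcp_rot: [3.141, 0.0, 1.691]
contact_force: [-0.5, 0.7, 0.8]
opening: 0.499
grasp_force: 25.8
```

Request:
carry_out(
  series=[
    [0,0,0,0,0,0.004,0.4],
    [0,0,0,0,0,0.004,0.4],
  ],
)

```text
clock: 16.55
eef_pos: [472.0, -386.0, 54.9]
tcp_rot: [3.141, -0.0, 1.691]
contact_force: [-1.1, 3.5, 7.2]
opening: 0.497
grasp_force: 26.4
```

Contact at about the predicted seat height (7 N). I'll release gently and back off.

Request:
carry_out(
  series=[
    [0,0,0,0,0,0,0],
    [0,0,0,0,0,0,-0.06],
    [0,0,0,0,0,0,-0.14],
    [0,0,0,0,0,0,-0.22],
    [0,0,0,0,0,0,-0.26],
    [0,0,0,0,0,0,-0.26],
  ],
)

```text
clock: 17.3
eef_pos: [471.8, -386.2, 54.2]
tcp_rot: [-3.142, -0.0, 1.691]
contact_force: [0.3, 0.2, 0.2]
opening: 0.632
grasp_force: 0.0
```

Request:
carry_out(
  series=[
    [0,0,0,0,0,-0.04,-0.26],
    [0,0,0,0,0,-0.12,-0.26],
    [0,0,0,0,0,-0.28,-0.26],
    [0,0,0,0,0,-0.5,-0.26],
    [0,0,0,0,0,-0.56,-0.26],
    [0,0,0,0,0,-0.56,-0.26],
  ],
)

```text
clock: 18.05
eef_pos: [472.5, -386.7, 196.3]
tcp_rot: [3.139, 0.002, 1.692]
contact_force: [-0.5, -0.3, -0.7]
opening: 0.628
grasp_force: 0.0
```

```bash
python3 - <<'E'
from h import *
s=r.sense(); p=s['eef_pos']; print(s['clock'],p,s['opening'],s['contact_force'])
print('want',proj('side',A(0,-64,64)))
amber('side','s7',64,(245,290,300,345))
im=cv2.imread('pics/s7.png')[200:300,250:400]
cv2.imwrite('pics/c7.png',cv2.resize(im,None,fx=4,fy=4,interpolation=cv2.INTER_CUBIC))
rows([A(118,0,195),A(118,0,108)])
E
```

```text
18.05 [ 472.49531405 -386.66420157  196.34415347] 0.6279968859574309 [-0.47109548 -0.26346267 -0.7414026 ]
want (np.float64(267.18950725480266), np.float64(322.269127532142))
side 148 (np.float64(262.5), np.float64(322.0)) 17 12 (np.float64(262.6216216216216), np.float64(321.18243243243245)) [ 474.8 -368.2   64. ]
at [ 471.7 -386.   194.6] [3.141 0.    1.692] turn [ 0.0001  0.0001 -0.0002]
  -> [ 581.1 -308.2  195. ] [0.2562, 0.4719, -0.0016]
  -> [ 581.1 -308.2  108. ] [0.2564, 0.4717, 0.3464]
```

View pics/c7.png

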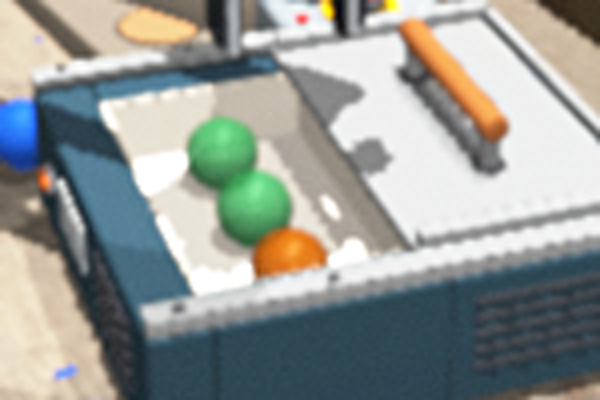

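The amber ball sits in the right pocket, in line with the greens and evenly spaced (centre about (290,264) in the crop). Next I'll shut the lid by its handle.

Request:
carry_out(
  series=[
    [0,0,0,0.256,0.472,0,-0.26],
    [0,0,0,0.256,0.472,0,-0.26],
    [0,0,0,0.256,0.472,0,-0.26],
    [0,0,0,0.256,0.472,0,-0.26],
    [0,0,0,0.256,0.472,0.15,-0.26],
    [0,0,0,0.256,0.472,0.3,-0.26],
    [0,0,0,0.256,0.472,0.342,-0.26],
    [0,0,0,0.256,0.472,0.342,-0.26],
  ],
)

```text
clock: 19.1
eef_pos: [580.2, -309.0, 108.4]
tcp_rot: [-3.14, -0.001, 1.69]
contact_force: [1.0, 0.7, -0.3]
opening: 0.63
grasp_force: 0.0
```

Request:
carry_out(
  series=[
    [0,0,0,0,0,0,1],
    [0,0,0,0,0,0,1],
    [0,0,0,0,0,0,1],
    [0,0,0,0,0,0,1],
  ],
)

```text
clock: 19.6
eef_pos: [581.5, -309.0, 110.3]
tcp_rot: [3.141, 0.001, 1.692]
contact_force: [-3.7, -0.6, 5.4]
opening: 0.188
grasp_force: 24.4
```

Request:
carry_out(
  series=[
    [0,0,0,0,-0.05,0,1],
    [0,0,0,0,-0.12,0,1],
    [0,0,0,0,-0.19,0,1],
    [0,0,0,0,-0.26,0,1],
    [0,0,0,0,-0.33,0,1],
    [0,0,0,0,-0.4,0,1],
    [0,0,0,0,-0.45,0,1],
    [0,0,0,0,-0.472,0,1],
  ],
)

```text
clock: 20.6
eef_pos: [464.3, -323.4, 110.3]
tcp_rot: [3.139, 0.002, 1.691]
contact_force: [3.2, 0.3, 6.7]
opening: 0.192
grasp_force: 25.8
```

Request:
carry_out(
  series=[
    [0,0,0,0,0,0,1],
    [0,0,0,0,-0.004,0,1],
    [0,0,0,0,-0.004,0,1],
  ],
)

```text
clock: 20.98
eef_pos: [464.3, -323.4, 110.2]
tcp_rot: [3.138, 0.002, 1.691]
contact_force: [3.8, 2.3, 5.3]
opening: 0.188
grasp_force: 26.0
```

Request:
carry_out(
  series=[
    [0,0,0,0,-0.006,0,1],
    [0,0,0,0,-0.006,0,1],
  ],
)

```text
clock: 21.22
eef_pos: [464.3, -323.4, 110.3]
tcp_rot: [3.136, 0.003, 1.691]
contact_force: [11.6, 3.2, 2.3]
opening: 0.188
grasp_force: 25.7
```

Request:
carry_out(
  series=[
    [0,0,0,0,0.004,0,1],
    [0,0,0,0,0.004,0,-0.2],
    [0,0,0,0,0.004,0,-0.2],
    [0,0,0,0,0.004,0,-0.2],
    [0,0,0,0,0.004,-0.2,-0.2],
    [0,0,0,0,0.004,-0.32,1],
    [0,0,0,0,0.004,-0.32,1],
    [0,0,0,0,0.004,-0.32,1],
  ],
)

```text
clock: 22.22
eef_pos: [462.0, -322.4, 187.9]
tcp_rot: [-3.141, -0.001, 1.691]
contact_force: [-0.0, -0.8, 0.1]
opening: 0.003
grasp_force: 0.0
```

```bash
python3 - <<'E'
from h import *
s=r.sense(); print(s['clock'],s['opening'],s['contact_force'])
e=[np.pi,0,TY]
S=A(170,222,150); rows([A(100,200,190),A(170,222,190),S])
# push lever arc: phi = angle from +y toward -x
off=8.5+15
P=[S-[0,0,36]]
for ph in np.radians([0,10,20,30,40,50,60,70,80]):
    L=np.array([125,165])+68*np.array([-np.sin(ph),np.cos(ph)]); n=np.array([-np.cos(ph),-np.sin(ph)]); P.append(A(*(L-off*n),114))
rows(P,(S,e))
E
```

```text
22.225 0.002810456976175297 [-0.00329698 -0.77556219  0.14872389]
at [ 462.  -322.4  187.9] [-3.141e+00 -1.000e-03  1.691e+00] turn [-0.0003 -0.0003 -0.0002]
  -> [ 539.1 -111.9  190. ] [0.7991, 0.4072, -0.0081]
  -> [605.9 -81.6 190. ] [0.8873, 0.6872, -0.0083]
  -> [605.9 -81.6 150. ] [0.8871, 0.6873, 0.1517]
at [605.9 -81.6 150. ] [3.142 0.    1.692] turn [0. 0. 0.]
  -> [605.9 -81.6 114. ] [0.0, -0.0, 0.144]
  -> [583.2 -73.2 114. ] [0.044, -0.086, 0.144]
  -> [570.8 -71.7 114. ] [0.0562, -0.1347, 0.144]
  -> [558.2 -72.3 114. ] [0.0597, -0.1847, 0.144]
  -> [546.  -75.1 114. ] [0.0546, -0.2346, 0.144]
  -> [534.5 -80.  114. ] [0.0408, -0.2828, 0.144]
  -> [523.9 -86.8 114. ] [0.0188, -0.3279, 0.144]
  -> [514.7 -95.3 114. ] [-0.0106, -0.3686, 0.144]
  -> [ 507.2 -105.3  114. ] [-0.0466, -0.4034, 0.144]
  -> [ 501.5 -116.5  114. ] [-0.0882, -0.4315, 0.144]
```

Request:
carry_out(
  series=[
    [0,0,0,0.799,0.407,0,1],
    [0,0,0,0.799,0.407,0,1],
    [0,0,0,0.799,0.407,0,1],
    [0,0,0,0.799,0.407,0,1],
    [0,0,0,0.887,0.687,0,1],
    [0,0,0,0.887,0.687,0,1],
    [0,0,0,0.887,0.687,0.15,1],
    [0,0,0,0.887,0.687,0.15,1],
  ],
)

```text
clock: 23.22
eef_pos: [603.2, -81.8, 147.5]
tcp_rot: [-3.134, -0.002, 1.691]
contact_force: [0.2, 0.6, 0.6]
opening: 0.001
grasp_force: 0.0
```

Request:
carry_out(
  series=[
    [0,0,0,0,0,0.144,1],
    [0,0,0,0,0,0.144,1],
    [0,0,0,0.03,-0.05,0.144,1],
    [0,0,0,0.044,-0.086,0.144,1],
    [0,0,0,0.056,-0.135,0.144,1],
    [0,0,0,0.06,-0.185,0.144,1],
    [0,0,0,0.055,-0.235,0.144,1],
    [0,0,0,0.041,-0.283,0.144,1],
  ],
)

```text
clock: 24.22
eef_pos: [536.2, -80.4, 116.9]
tcp_rot: [3.137, 0.001, 1.692]
contact_force: [3.1, 0.3, -0.3]
opening: 0.002
grasp_force: 1.4
```

Request:
carry_out(
  series=[
    [0,0,0,-0.022,-0.045,0,1],
    [0,0,0,-0.051,-0.086,0,1],
    [0,0,0,-0.087,-0.12,0,1],
    [0,0,0,-0.11,-0.135,0,1],
    [0,0,0,-0.11,-0.135,0,1],
  ],
)

```text
clock: 24.85
eef_pos: [504.6, -112.2, 115.2]
tcp_rot: [-3.141, -0.0, 1.691]
contact_force: [-0.4, 0.7, -0.0]
opening: -0.001
grasp_force: 0.0
```

Request:
carry_out(
  series=[
    [0,0,0,0,0,0,1],
    [0,0,0,0.06,0,-0.2,1],
    [0,0,0,0.3,-0.1,-0.4,1],
    [0,0,0,0.7,-0.2,-0.4,1],
    [0,0,0,0.9,-0.3,-0.4,1],
    [0,0,0,0.9,-0.3,-0.4,1],
    [0,0,0,0.9,-0.3,-0.4,1],
  ],
)

```text
clock: 25.72
eef_pos: [402.0, 105.2, 215.6]
tcp_rot: [3.141, -0.001, 1.696]
contact_force: [0.7, -0.8, 0.6]
opening: -0.003
grasp_force: 0.0
```

```bash
python3 - <<'E'
from h import *
s=r.sense(); print(s['clock'],s['contact_force'])
a=shot('side','s8')[110:290,240:420]; b=shot('top','t8')[110:290,270:450]
cv2.imwrite('pics/c8.png',cv2.resize(np.hstack([a,b])[:,:,::-1],None,fx=2.2,fy=2.2,interpolation=cv2.INTER_CUBIC))
E
```

```text
25.725 [ 0.73786035 -0.80886026  0.57925015]
```

View pics/c8.png

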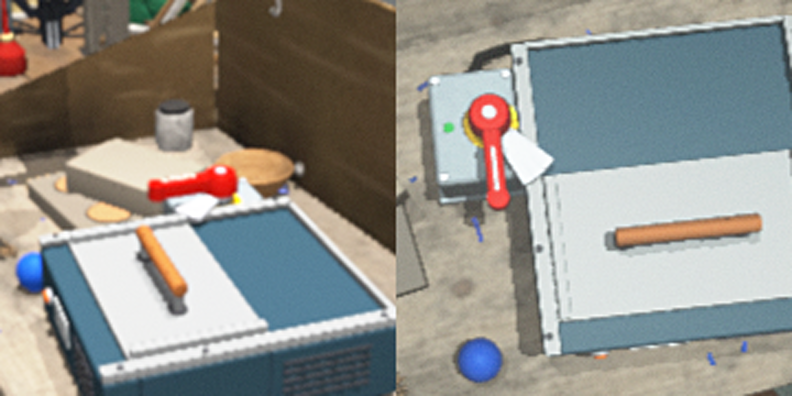

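The lever is back at ON, the same as in the first picture, with the sector in front of the rib. The lid is shut, the bowl looks unmoved and the arm is clear, so I'll hand in.

```bash
python3 -c "
from rig import r
print(r.sign_off())"
```

```text
the job is handed in; nothing more can be done
None
```

I handed the job in at about 26 s: the amber ball is in the right-hand pocket that was empty, the lid is shut against its stop and the isolator is back ON. The green balls and the wooden bowl looked unmoved in the pictures, but the hand-in gave no verdict.

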